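Press the parking sensor home

TASK

Two of the four round parking sensors in the green bumper trim still stand up out of their seats. With the fingertips, gently press the broad one of these two down until it is fully home, then draw the hand clear. Leave the slim one standing as it is, do not touch the two sensors that are already home, and leave the magnets, tools and bottles where they are.

Things in the scene. Friction and masses are not known exactly. Their poses are not given: they have to be found in the camera images.
- trim: Green painted bumper trim lying face up on two black foam cradles, fixed to the table. Its flat top skin is 110 mm (its x) by 520 mm (its y), 70 mm above the table, with lower sloping skirts along both long edges (178 mm over all in x). Origin: on the table surface under the trim's centre; z up. Four sensors stand in a row along its y, 115 mm apart, up to 12 mm off its long centre line; which sensor is in which place varies.
- broad_up_top (a point): Disc 5 mm thick, grey with a dark centre, bare-metal stem below, moving up and down. 34 mm across. The broad sensor that stands up, to be pressed home: at the start its top face is 15 to 18.5 mm above the skin. Its collar sits in a springy rubber sleeve (3 N per mm, up to 8 mm, comes back): the whole sensor sinks 1 mm while it slides, then gives softly once home. This point is the centre of the disc's top face.
- broad_up (a joint): How far the broad standing sensor is pressed, m: 0.012 is fully home against its collar, top face 6.5 mm above the skin; 0 is 12 mm above home; negative is pulled farther out. Starts at 0 to 0.0035. It slides against about 3 N of friction (plus 10 N per m/s), has no click and stays where it is left. 5 to 9 N seats it.
- slim_up_top (a point): Disc 5 mm thick, grey with a dark centre, bare-metal stem below, moving up and down. 20 mm across. The slim sensor that stands up just as high (15 to 18.5 mm above the skin) and must be left so; it slides as easily as the broad one. This point is the centre of the disc's top face.
- broad_in_top (a point): Disc 5 mm thick, grey with a dark centre, bare-metal stem below, moving up and down. 34 mm across. The broad sensor that is already home, top face 6.5 mm above the skin. Not to be touched. This point is the centre of the disc's top face.
- slim_in_top (a point): Disc 5 mm thick, grey with a dark centre, bare-metal stem below, moving up and down. 20 mm across. The slim sensor that is already home, top face 6.5 mm above the skin. Not to be touched. This point is the centre of the disc's top face.
- magnet_a: Steel film magnet standing loose on the trim's skin between two sensors, at least 40 mm from any sensor's centre (centre to centre): 28 mm across, 30 mm high with a waisted grip. Origin: centre of its underside.
- magnet_b: A second film magnet, the same, in another gap between sensors. Origin: centre of its underside.
- tape: Loose roll of paper tape lying flat on the table, 100 mm across, 25 mm high. Origin: centre of its underside.
- squeegee: Loose white plastic squeegee card lying on the table, 75 by 100 mm, 6 mm thick, with a 9 mm thick felt edge. Origin: underside, centre of the card.
- spray: Loose white bottle with a black cap standing on the table, 68 mm across, 190 mm high. Origin: centre of its underside.
- jar: Loose glass jar with a steel cap, 70 mm across, 75 mm high. Origin: centre of its underside.
- driver: Loose screwdriver with an orange handle lying on the table along its own x. Origin: its underside.
There are look-alikes about, which are no part of the job. Of the things that look like the tape, the largest one is meant. Of the things that look like the spray, take the one that is nearest to the robot's base at the start.

How it is judged:
By the outcome, as a careful person would: the job done as asked, in the order asked, and still so for the second after the job is handed in, with the robot touching nothing.
It also fails if it takes over 29 s, if anything falls off the work surface, if the arm or the gripper's body presses on something with over 40 N, if the wrist force passes 120 N, or if a joint passes its speed limit or range.

ROBOT

A 6-joint arm with a two-finger parallel gripper is mounted at the origin on the work surface. World frame = base frame: x ahead of the robot, y to its left, z up, the work surface at z = 0. Lengths are in m, angles in rad, forces in N, time in s.
With the tool pointing down it reaches from about 0.25 to 0.725 m from the base axis. Payload 4 kg.
Tool frame: the origin (TCP) lies at the very end of the fingers, on their centre line; the grasp point (between the pads) lies 19 mm behind it; z points along the fingers, y is the line along which they close (so a half turn about z gives the same grasp; the last joint's range is limited). The gripper opens to 85 mm and grips with 20 to 120 N. Pads are 22 mm wide; open, the fingers measure 114 mm over their backs; the gripper's body (76 mm by 85 mm) begins 54 mm behind the grasp point. The pads swing forward as they close: fully open they stand 13 mm farther back than shut.
Start: joints at [-1.149, 0.241, 0.005, 1.335, 0, 1.571], TCP at [0.205, -0.456, 0.231] pointing down, gripper open.
Joint ranges: [-2.72, 2.72], [-1.05, 1.87], [-1.09, 1.28], [-1.99, 2.15], [-1.42, 1.44], [-3.14, 3.14]. Speed limits (rad/s): [2.79, 2.79, 3.14, 3.14, 3.14, 3.14].

INTERFACE

Orientations are given as a unit quaternion [x, y, z, w].
In Python, from workcell import bot, vision, workorder, boxes_of gives the robot as it stands.
- The arm moves only by the tool send_rows, never from a script. Its argument "motion" is text: rows parted by semicolons, each of 5 numbers parted by spaces: the closure, from -1 (fully open) to 1 (shut), so that 0 is half open, then the shift along the tool's x, y, z in cm, then the turn about the tool's z in rad. In form: claw x y z twist; .... A call has 1 to 5 rows; each row is the pose to reach, as a shift and turn from the pose commanded when the call began, along the tool's axes at that moment; what a row does not reach only later rows make up. A row lasts 1/10 s, in which the tool goes at most 50 mm and 8.59 degrees, less where a joint would pass 70% of its speed; a pose out of reach is approached as far as the arm can. A call with a gripper value outside its range is refused whole. The fingers move at their own pace and stop on an object; the grip force is fixed at half the most. Time passes only in rows, so rows that repeat a pose let the fingers close. It gives the time, the measured TCP pose, the force, the opening and the grip force at its end, in the units of the state.
- bot.get_obs(): the state, without advancing time (a new reading comes with each control period).
- vision.camera(name): name is "scene" or "top"; returns the picture (400x640x3 uint8, red, green, blue); there is no depth.
- vision.camera_model(name): a dict with "fov_y" (degrees; the focal length in pixels is half the picture's height over the tangent of half this angle, whatever the lens; pixels are square), "cx", "cy" (the principal point, pixels), "world_from_camera" (4x4, takes a point from camera to world coordinates). Camera axes: x right, y down, z forward; pixel columns grow to the right and rows downward; lengths in m; the calibration is good to about 2 mm. A picture is of the moment at which its call begins. camera_model takes no time and is no camera call.
- workorder.job_done(): hands the job in; it is judged then, once.
Trained networks look in the newest picture that a camera, given by its name, has taken for a name from the list of things; names that differ only in an ending like _2 or _b are one class to them, and where a whole thing is asked for, a point or a joint stands for the part that bears it (a point fixed in the world has none). Each returns a list of dicts, best first, with "conf" (0 to 1); they miss things now and then, are a little off and sometimes report something else, mostly with a low value. They report only what shows in the picture. A call takes as long as a camera call. They do not tell look-alikes from the thing itself.
- boxes_of(camera, target): "rect" ([centre column, centre row, width, height] in pixels, round what is visible of it).
The state is a dict: "clock": time; "joint_pos": joint angles; "joint_vel": joint speeds; "tau": joint torques, N m; "eef_pos": TCP position; "tool_rot": TCP orientation; "ft_force": force on the tool from outside, world axes, zero at the start; "ft_torque": the same for the moment, N m; "grip_width": finger opening in m; "grasp_force": force on a finger pad.
Only numpy, scipy, OpenCV 4.12 (cv2) and the standard library are available. Lean on these libraries where they do the work, as an engineer would, in place of code of your own. Each camera call takes 0.05 s, during which the arm holds its last target. There are 200 camera calls.

## Working session

There is one attempt and no reset: what is moved stays moved. The work goes in short steps, Python scripts to look and compute and a tool call to move; the robot and the scene stay as the last step left them, time stands still between calls to the robot, and variables do not carry over. Pictures are saved under pics/ and viewed, at most 10 in all, crops included, and the job is handed in when it is done.

Besides the shell and the picture viewer there is one more tool, called as name(argument=value, ...) on one line, values as JSON. send_rows: Moves the arm, as the interface text tells. Its arguments: {"type":"object","properties":{"motion":{"type":"string"}},"required":["motion"]}

```bash
mkdir -p pics; cat > h.py <<'E'
import numpy as np, cv2
from workcell import bot, vision, workorder, boxes_of
def ray(cam,u,v,z):
    m=vision.camera_model(cam); f=200/np.tan(np.radians(m["fov_y"]/2)); T=np.array(m["world_from_camera"])
    d=T[:3,:3]@np.array([(u-m["cx"])/f,(v-m["cy"])/f,1]); o=T[:3,3]
    return o+d*(z-o[2])/d[2]
def proj(cam,p):
    m=vision.camera_model(cam); f=200/np.tan(np.radians(m["fov_y"]/2)); T=np.linalg.inv(np.array(m["world_from_camera"]))
    q=T[:3,:3]@np.array(p)+T[:3,3]; return q[0]/q[2]*f+m["cx"],q[1]/q[2]*f+m["cy"]
E
python3 - <<'E'
from h import *
for c in("top","scene"):
    im=vision.camera(c); cv2.imwrite(f"pics/{c}0.png",im[:,:,::-1])
    print(c,np.round(vision.camera_model(c)["world_from_camera"],3).tolist(),vision.camera_model(c)["fov_y"])
    for n in("broad_up_top","slim_up_top","broad_in_top","slim_in_top","magnet_a","trim"):
        for b in boxes_of(c,n)[:4]: print(n,round(b["conf"],2),np.round(b["rect"],1), np.round(ray(c,*b["rect"][:2],0.08),3))
o=bot.get_obs();print(o["clock"],o["eef_pos"],o["tool_rot"],o["grip_width"])
E
```

```text
top [[-0.019, -0.994, 0.104, 0.33], [-0.999, 0.022, 0.024, -0.016], [-0.026, -0.104, -0.994, 1.358], [0.0, 0.0, 0.0, 1.0]] 45.44221852731473
broad_in_top 0.53 [371.8 171.7  10.4  10.2] [ 0.531 -0.117  0.08 ]
slim_in_top 0.54 [330.5 171.6  -0.7   6.3] [ 0.533 -0.005  0.08 ]
magnet_a 0.65 [267.2 153.5   7.   14.4] [0.587 0.166 0.08 ]
trim 0.67 [307.9 170.2 191.9  87.3] [0.539 0.056 0.08 ]
scene [[-0.26, 0.693, -0.673, 1.383], [0.965, 0.172, -0.196, 0.26], [-0.02, -0.7, -0.714, 1.045], [0.0, 0.0, 0.0, 1.0]] 42.87462009695449
broad_in_top 0.63 [279.4 206.9  16.5   7. ] [ 0.542 -0.106  0.08 ]
slim_in_top 0.73 [404.5 244.8  12.3  14.7] [0.588 0.228 0.08 ]
slim_in_top 0.61 [319.  216.1   7.7   3.5] [0.548 0.002 0.08 ]
magnet_a 0.53 [339.1 225.2  12.8  11.9] [0.565 0.06  0.08 ]
magnet_a 0.48 [381.4 241.6   9.1  11.9] [0.591 0.172 0.08 ]
trim 0.73 [342.9 237.6 209.8 115.3] [0.602 0.078 0.08 ]
trim 0.63 [152.5 217.3  28.   36. ] [ 0.656 -0.412  0.08 ]
0.7 [ 0.2047006  -0.45620994  0.23133609] [9.77845102e-01 2.09329772e-01 8.98608015e-06 4.97205634e-05] 0.08568208511255923
```

View pics/top0.png

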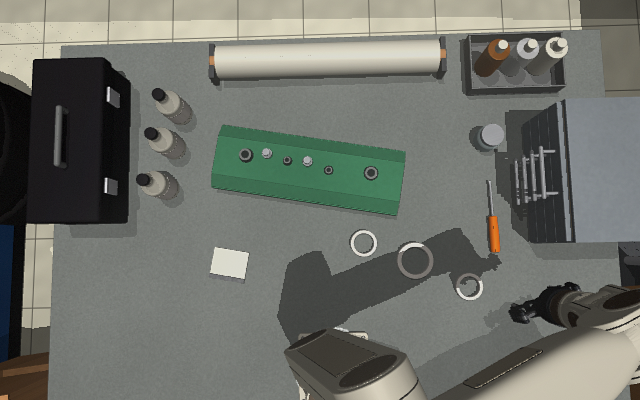

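View pics/scene0.png

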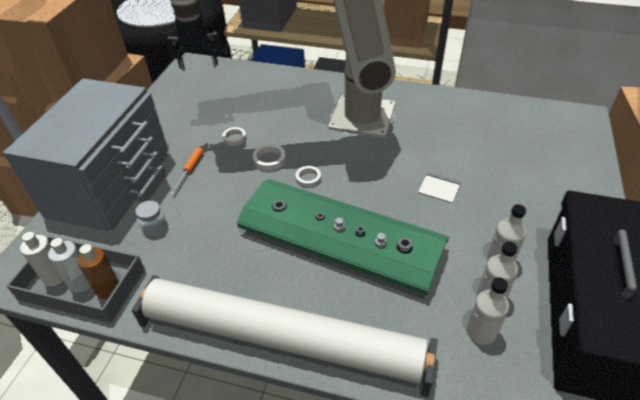

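The top view shows sensors at about (246,155) broad, (287,160) slim, (328,170) slim and (371,173) broad, with magnets at (267,153) and (307,160). I'll zoom in to see which ones stand up.

```bash
python3 - <<'E'
from h import *
a=cv2.imread("pics/top0.png")[135:195,225:395]; b=cv2.imread("pics/scene0.png")[190:260,260:425]
f=lambda x:cv2.resize(x,(790,int(x.shape[0]*790/x.shape[1])),interpolation=cv2.INTER_CUBIC)
a,b=f(a),f(b); print(a.shape,b.shape)
cv2.imwrite("pics/z0.png",np.vstack([a[:265],b[:335]]))
E
```

```text
(278, 790, 3) (335, 790, 3)
```

View pics/z0.png

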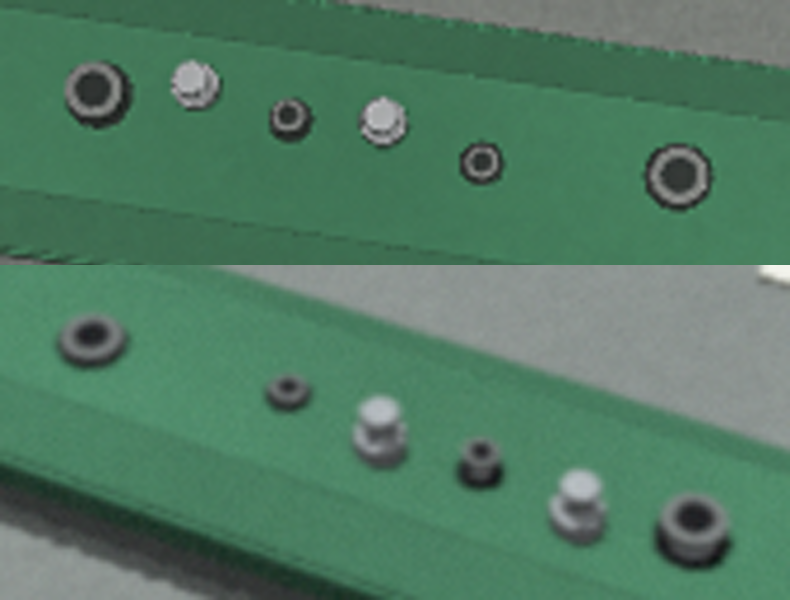

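The broad sensor standing up is at top (245.4,154.8) and scene (404.5,242.2). The one at top (371,173) is flush. Next I'll triangulate its centre.

```bash
python3 - <<'E'
from h import *
from scipy.spatial.transform import Rotation as R
from scipy.optimize import least_squares
def tri(t,s):
    r=least_squares(lambda p:np.r_[np.subtract(proj("top",p),t),np.subtract(proj("scene",p),s)],[.55,.1,.08]); return r.x,r.fun
t=lambda u,v:(225+u/4.647-.4,135+v/4.647-.4); s=lambda u,v:(260+u/4.788-.4,190+(v-265)/4.788-.4)
P={"bu":(t(95,91),s(693,516)),"su":(t(289,116),s(481,452)),"bi":(t(679,175),s(91,334)),"si":(t(481,162),s(289,386)),"m1":(t(189,76),s(581,486)),"m2":(t(381,113),s(380,410))}
for k,v in P.items(): p,e=tri(*v); print(k,np.round(p,4),np.round(e,2))
p=tri(*P["bu"])[0];p=ray("top",*P["bu"][0],.087);q=ray("scene",*P["bu"][1],.087);print(p,q)
o=bot.get_obs(); print(R.from_quat(o["tool_rot"]).inv().apply((p+q)/2-o["eef_pos"])*100)
E
```

```text
bu [0.5853 0.2259 0.0871] [-0.21  0.05 -0.19  0.02]
su [0.5681 0.1131 0.0851] [-0.31  0.08 -0.3   0.01]
bi [ 0.5294 -0.1135  0.0766] [-0.22  0.07 -0.23 -0.01]
si [0.5398 0.0019 0.076 ] [-0.32  0.09 -0.31 -0.  ]
m1 [0.5902 0.169  0.0997] [-0.22  0.05 -0.2   0.01]
m2 [0.5657 0.0585 0.1003] [-0.34  0.09 -0.33  0.  ]
[0.58543894 0.22537944 0.087     ] [0.58504907 0.22638233 0.087     ]
[ 62.64310358 -46.65399366  14.42869356]
```

send_rows(motion="1 3.9 -2.9 0 -0.1; 1 7.8 -5.8 0 -0.2; 1 11.7 -8.7 0 -0.3; 1 15.6 -11.6 0 -0.4; 1 19.5 -14.5 0 -0.5")

```text
clock: 1.2
eef_pos: [0.3238, -0.2425, 0.2316]
tool_rot: [0.895, 0.446, 0.0, 0.0]
ft_force: [0.9, -0.5, -0.2]
grip_width: 0.0123
grasp_force: 0.0
```

```bash
cat > st.py <<'E'
from h import *
from scipy.spatial.transform import Rotation as R
o=bot.get_obs(); r=R.from_quat(o["tool_rot"])
print(o["clock"],np.round(o["joint_pos"],2),o["eef_pos"],r.as_matrix().round(3).tolist(),np.round(o["ft_force"],2),o["grip_width"])
print(np.round(r.inv().apply(np.array([.5852,.2259,.087])-o["eef_pos"])*100,2))
E
python3 st.py
```

```text
1.2 [-0.64  0.05 -0.22  1.3   0.    1.57] [ 0.32382249 -0.24247316  0.23156246] [[0.602, 0.799, 0.001], [0.799, -0.602, -0.001], [0.0, 0.001, -1.0]] [ 0.87 -0.54 -0.18] 0.012326204215613366
[53.14 -7.32 14.45]
```

send_rows(motion="1 4.9 -0.7 0 0; 1 9.8 -1.4 0 0; 1 14.7 -2.1 0 0; 1 19.6 -2.8 0 0; 1 24.5 -3.5 0 0")

```text
clock: 1.7
eef_pos: [0.4442, -0.0257, 0.2317]
tool_rot: [0.896, 0.445, 0.0, 0.0]
ft_force: [2.4, -0.8, 0.8]
grip_width: 0.0
grasp_force: 0.0
```

send_rows(motion="1 4.9 -0.7 0 0; 1 9.8 -1.4 0 0; 1 14.5 -2 1 0; 1 19 -2.6 2 0; 1 22 -2.9 4 0")

```text
clock: 2.2
eef_pos: [0.5554, 0.1685, 0.1921]
tool_rot: [0.895, 0.446, 0.002, 0.0]
ft_force: [0.1, 0.5, 0.9]
grip_width: 0.0004
grasp_force: 0.0
```

```bash
python3 st.py
```

```text
2.2 [0.29 0.42 0.15 1.3  0.   2.51] [0.55542308 0.16850465 0.19207866] [[0.602, 0.798, 0.004], [0.798, -0.602, 0.002], [0.004, 0.002, -1.0]] [0.05 0.46 0.95] 0.0003890198043641134
[ 6.34 -1.1  10.53]
```

send_rows(motion="1 3 -0.6 2 0; 1 5.6 -1 4 0; 1 5.6 -1 6 0; 1 5.6 -1 7 0; 1 5.6 -1 7 0")

```text
clock: 2.7
eef_pos: [0.5777, 0.2151, 0.1193]
tool_rot: [0.896, 0.445, -0.002, -0.0]
ft_force: [-0.1, 0.1, 0.3]
grip_width: 0.0002
grasp_force: 0.0
```

```bash
python3 st.py; python3 - <<'E'
from h import *
f=lambda x:cv2.resize(x,(600,300),interpolation=cv2.INTER_CUBIC)
a=vision.camera("top")[125:185,200:320]; b=vision.camera("scene")[200:260,340:460]
cv2.imwrite("pics/z1.png",np.vstack([f(a),f(b)])[:,:,::-1])
E
```

```text
2.7 [ 0.36  0.54  0.15  1.19 -0.    2.58] [0.57771891 0.21509819 0.11931172] [[0.604, 0.797, -0.004], [0.797, -0.604, -0.002], [-0.004, -0.002, -1.0]] [-0.14  0.15  0.33] 0.000196325466688379
[ 1.32 -0.05  3.23]
```

View pics/z1.png

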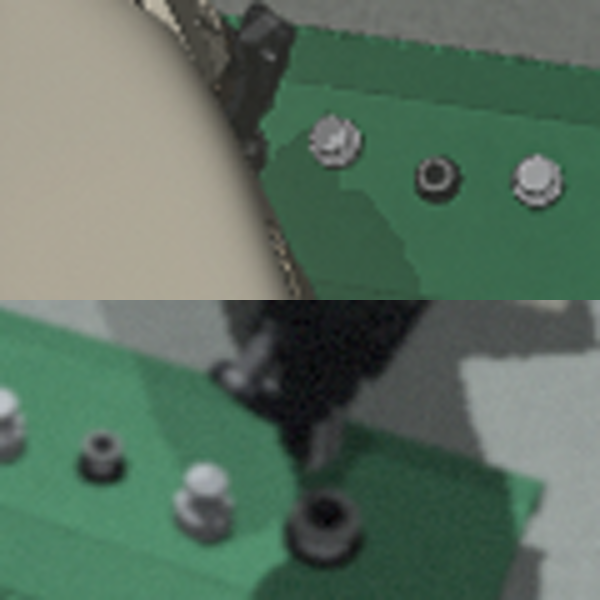

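The picture shows the shut fingertips just above and robot-side of the broad disc, clear of the magnet. I'll centre over it, then press in steps, watching the force.

send_rows(motion="1 0.7 0 0 0; 1 1.3 0 0 0; 1 1.3 0 1.3 0; 1 1.3 0 2.6 0; 1 1.3 0 2.6 0")

```text
clock: 3.3
eef_pos: [0.5848, 0.2252, 0.092]
tool_rot: [0.896, 0.445, -0.003, -0.0]
ft_force: [-0.4, -0.1, 0.1]
grip_width: 0.0001
grasp_force: 0.0
```

send_rows(motion="1 0 0 0.2 0; 1 0 0 0.4 0; 1 0 0 0.6 0; 1 0 0 0.8 0; 1 0 0 0.8 0")

```text
clock: 3.8
eef_pos: [0.5873, 0.2261, 0.0876]
tool_rot: [0.896, 0.445, 0.0, 0.0]
ft_force: [-1.4, -0.0, 1.8]
grip_width: 0.0001
grasp_force: 0.9
```

```bash
python3 st.py
```

```text
3.8 [ 0.37  0.58  0.14  1.13 -0.    2.59] [0.58729573 0.22613763 0.08764387] [[0.604, 0.797, 0.001], [0.797, -0.604, 0.0], [0.001, 0.0, -1.0]] [-1.42 -0.02  1.78] 5.000269600029083e-05
[-0.15 -0.15  0.06]
```

send_rows(motion="1 0 0 0 0; 1 0 0 0 0; 1 0 0 0 0")

```text
clock: 4.1
eef_pos: [0.5873, 0.2262, 0.0876]
tool_rot: [0.896, 0.445, 0.0, 0.0]
ft_force: [0.6, -0.4, 2.8]
grip_width: -0.0
grasp_force: 1.0
```

send_rows(motion="1 -0.1 -0.1 0.1 0; 1 -0.1 -0.1 0.2 0; 1 -0.1 -0.1 0.3 0; 1 -0.1 -0.1 0.4 0; 1 -0.1 -0.1 0.4 0")

```text
clock: 4.6
eef_pos: [0.5858, 0.226, 0.0833]
tool_rot: [0.896, 0.445, 0.0, -0.0]
ft_force: [2.4, -0.0, 3.3]
grip_width: 0.0
grasp_force: 1.4
```

send_rows(motion="1 0 0 0.1 0; 1 0 0 0.2 0; 1 0 0 0.3 0; 1 0 0 0.4 0; 1 0 0 0.4 0")

```text
clock: 5.1
eef_pos: [0.5854, 0.2259, 0.0791]
tool_rot: [0.896, 0.445, -0.0, -0.0]
ft_force: [2.0, 0.3, 2.7]
grip_width: -0.0002
grasp_force: 1.3
```

send_rows(motion="1 0 0 0.1 0; 1 0 0 0.2 0; 1 0 0 0.3 0; 1 0 0 0.3 0; 1 0 0 0.3 0")

```text
clock: 5.6
eef_pos: [0.5854, 0.2259, 0.0761]
tool_rot: [0.896, 0.445, -0.0, -0.0]
ft_force: [1.3, 0.4, 2.0]
grip_width: 0.0001
grasp_force: 1.1
```

send_rows(motion="1 0 0 0.05 0; 1 0 0 0.1 0; 1 0 0 0.1 0; 1 0 0 0.1 0")

```text
clock: 6.0
eef_pos: [0.5855, 0.2259, 0.0754]
tool_rot: [0.896, 0.445, -0.0, -0.0]
ft_force: [1.5, 0.8, 3.5]
grip_width: -0.0002
grasp_force: 1.8
```

send_rows(motion="1 0 0 0.05 0; 1 0 0 0.1 0; 1 0 0 0.1 0; 1 0 0 0.1 0")

```text
clock: 6.4
eef_pos: [0.5855, 0.2259, 0.0747]
tool_rot: [0.896, 0.445, -0.0, -0.0]
ft_force: [-0.1, -0.6, 5.3]
grip_width: -0.0
grasp_force: 2.9
```

Force is rising at about 3 N/mm, so it's on the collar. One more millimetre will make sure.

send_rows(motion="1 0 0 0.05 0; 1 0 0 0.1 0; 1 0 0 0.1 0; 1 0 0 0.1 0; 1 0 0 0.1 0")

```text
clock: 6.9
eef_pos: [0.5855, 0.2259, 0.0741]
tool_rot: [0.896, 0.445, 0.0, -0.0]
ft_force: [-0.8, -0.1, 7.5]
grip_width: 0.0001
grasp_force: 3.8
```

send_rows(motion="1 0 0 -0.3 0; 1 0 0 -1 0; 1 0 0 -3 0; 1 0 0 -7 0; 1 0 0 -11 0")

```text
clock: 7.4
eef_pos: [0.584, 0.2252, 0.1826]
tool_rot: [0.896, 0.445, -0.003, -0.0]
ft_force: [0.6, 0.4, -0.1]
grip_width: -0.0
grasp_force: 0.0
```

send_rows(motion="1 -2 0 -3 0; 1 -6 0 -4 0; 1 -10.5 0 -4 0; 1 -15 0 -4 0; 1 -19.5 0 -4 0")

```text
clock: 7.9
eef_pos: [0.4658, 0.0693, 0.2228]
tool_rot: [0.896, 0.445, -0.001, -0.0]
ft_force: [0.5, -1.0, 1.6]
grip_width: 0.0003
grasp_force: 0.0
```

send_rows(motion="1 -4 0 0 0; 1 -8 0 0 0; 1 -12 0 0 0; 1 -12 0 0 0; 1 -12 0 0 0")

```text
clock: 8.4
eef_pos: [0.3946, -0.0256, 0.2233]
tool_rot: [0.896, 0.444, -0.0, -0.0]
ft_force: [-0.1, 0.3, 0.2]
grip_width: 0.0001
grasp_force: 0.0
```

```bash
python3 st.py; python3 - <<'E'
from h import *
f=lambda x:cv2.resize(x,(790,290),interpolation=cv2.INTER_CUBIC)
a=vision.camera("top")[135:195,225:395]; b=vision.camera("scene")[190:260,260:425]
cv2.imwrite("pics/z2.png",np.vstack([f(a),f(b)])[:,:,::-1])
E
```

```text
8.4 [-0.06  0.04 -0.26  1.28  0.    2.16] [ 0.3945812  -0.02556524  0.22326142] [[0.606, 0.795, -0.0], [0.795, -0.606, 0.0], [0.0, -0.001, -1.0]] [-0.08  0.34  0.15] 8.005298861656165e-05
[31.55 -0.07 13.63]
```

View pics/z2.png

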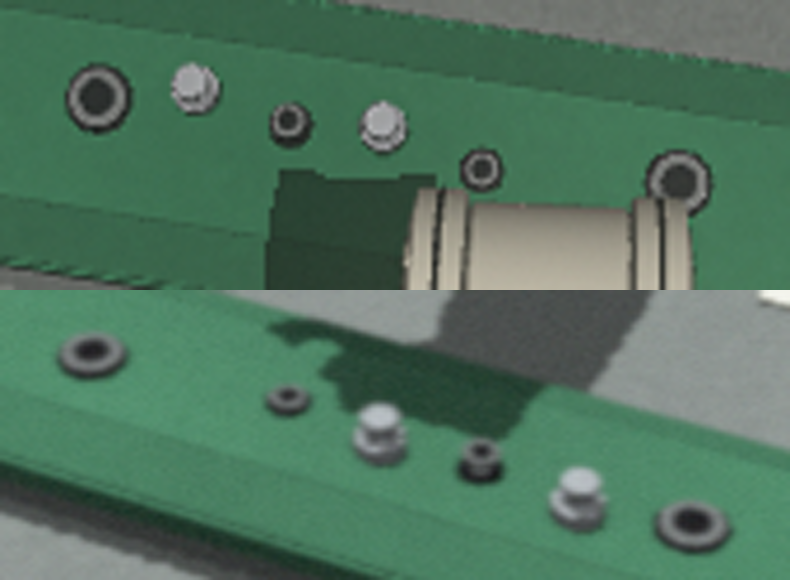

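The broad sensor now sits flush like the other home one. The slim one still stands, and the magnets haven't moved.

```bash
python3 -c "
from workcell import workorder; print(workorder.job_done())"
```

```text
the job is handed in; nothing more can be done
None
```

The broad standing sensor is pressed fully home (7.5 N at the end, flush in the last pictures), the slim one still stands, the hand touched nothing else and is drawn clear, and the job was handed in at about 8.5 s of the 29 s allowed.

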